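# Re-rack the spice jars in reverse order

## Task

The wooden spice rack will be turned round to face the cook across the island, so move the three spice jars and the spice tin out of their white trays into it in reverse order: what stands at the left end of the old row goes into the bay at the right end of the wooden rack, and so on, one in each bay. Set each one down gently, without dropping it, upright on the floor of its bay, near the middle. Keep them from tipping over, and leave the pepper mill standing where it is.

Things in the scene. Friction and masses are not known exactly. Their poses are not given: they have to be found in the camera images.
- tall_jar: tall round glass spice jar, 44 diameter, 105 high; its steel screw lid is 41 diameter, the top 18. About 0.1 to 0.25 kg, stands upright and loose in its own white tray at the start. All mm. Origin: centre of the underside, z up.
- square_jar: square glass spice jar, body 44 x 44 (faces across x and y) and 73 high, with a round steel lid 38 diameter whose rim spans heights 77 to 95; 95 high in all. About 0.1 to 0.25 kg, stands upright and loose in its own white tray at the start. All mm. Origin: centre of the underside, z up.
- stout_jar: short stout round glass spice jar, 52 diameter, 75 high; its steel screw lid is 50 diameter, the top 18. About 0.1 to 0.25 kg, stands upright and loose in its own white tray at the start. All mm. Origin: centre of the underside, z up.
- tin: plain rectangular metal spice tin, 40 along its x, 52 along its y, 85 high. About 0.1 to 0.25 kg, stands upright and loose in its own white tray at the start. All mm. Origin: centre of the underside, z up.
- tray_tall_jar: white tray in which the tall jar stands at the start: it stays and marks the tall jar's old place. Fixed, 76 x 78 mm, inside 66 x 70, floor 6 thick, rim 6 above it. Four alike, 80 mm apart, form a row along y on a brown board 6 thick. Origin: centre of the underside (jar's foot 6 mm above); x across the row, away from the robot; y along it, to the robot's left.
- tray_square_jar: white tray in which the square jar stands at the start: it stays and marks the square jar's old place. Fixed, 76 x 78 mm, inside 66 x 70, floor 6 thick, rim 6 above it. Four alike, 80 mm apart, form a row along y on a brown board 6 thick. Origin: centre of the underside (jar's foot 6 mm above); x across the row, away from the robot; y along it, to the robot's left.
- tray_stout_jar: white tray in which the stout jar stands at the start: it stays and marks the stout jar's old place. Fixed, 76 x 78 mm, inside 66 x 70, floor 6 thick, rim 6 above it. Four alike, 80 mm apart, form a row along y on a brown board 6 thick. Origin: centre of the underside (jar's foot 6 mm above); x across the row, away from the robot; y along it, to the robot's left.
- tray_tin: white tray in which the tin stands at the start: it stays and marks the tin's old place. Fixed, 76 x 78 mm, inside 66 x 70, floor 6 thick, rim 6 above it. Four alike, 80 mm apart, form a row along y on a brown board 6 thick. Origin: centre of the underside (jar's foot 6 mm above); x across the row, away from the robot; y along it, to the robot's left.
- rack: empty wooden spice rack, fixed: 76 (x) x 335 (y) mm, floor 8 thick, four equal bays centred at y = +120, +40, -40, -120 mm, each 66 (x) x 75 (y) inside, parted by strips 6 high above the floor (ends 14). Origin: centre of the underside; x across the row, away from the robot; y along it, to the robot's left. It lies roughly crosswise, nearer or farther than the row of trays.
- mill: dark wooden pepper mill, a bystander standing at the robot's right of the racks, 56 diameter, 150 high (mm), loose. Origin: centre of the underside. (At the robot's left stands a mug 90 mm high, and beyond the racks a low bowl.)

How it is judged:
By the outcome, as a careful person would: the job done as asked, in the order asked, and still so for the second after the job is handed in, with the robot touching nothing.
It also fails if it takes over 106 s, if anything falls off the work surface, if the arm or the gripper's body presses on something with over 40 N, if the wrist force passes 120 N, or if a joint passes its speed limit or range.

## Robot

A 6-joint arm with a two-finger parallel gripper is mounted at the origin on the work surface. World frame = base frame: x ahead of the robot, y to its left, z up, the work surface at z = 0. Lengths are in m, angles in rad, forces in N, time in s.
With the tool pointing down it reaches from about 0.4 to 0.825 m from the base axis. Payload 7 kg.
Tool frame: the origin (TCP) lies at the very end of the fingers, on their centre line; the grasp point (between the pads) lies 19 mm behind it; z points along the fingers, y is the line along which they close (so a half turn about z gives the same grasp; the last joint's range is limited). The gripper opens to 88 mm and grips with 3 to 60 N. Pads are 19 mm wide; open, the fingers measure 130 mm over their backs; the gripper's body (78 mm by 193 mm) begins 47 mm behind the grasp point.
Start: joints at [1.485, 0.359, 0.012, 0, -1.224, -0.288], TCP at [0.246, 0.628, 0.227] pointing down, gripper open.
Joint ranges: [-3.07, 3.07], [-1.43, 2.12], [-1.02, 1.25], [-3.03, 1.67], [-3.05, -0], [-3.03, 3.03]. Speed limits (rad/s): [2.39, 2.39, 3.01, 3.14, 3.14, 3.14].

## Interface

Orientations are given as [roll, pitch, yaw] about the fixed x, y, z axes, in that order (R = Rz(yaw) Ry(pitch) Rx(roll)).
In Python, from station import arm, grab_frame gives the robot as it stands.
- The arm moves only by the tool jog_arm, never from a script. Its argument "deltas" is a list that holds one entry, the list of rows, each a list of 4 numbers: the shift along the tool's x, y, z in units of 60 mm (1.0 is 60 mm), then the turn about the tool's z in units of 5 degrees (1.0 is 5 degrees). A call has 1 to 8 rows; each row is the pose to reach, as a shift and turn from the pose commanded when the call began, along the tool's axes at that moment; what a row does not reach only later rows make up. A row lasts 1/8 s, in which the tool goes at most 62.5 mm and 10.7 degrees, less where a joint would pass 70% of its speed; a pose out of reach is approached as far as the arm can. A call with a gripper value outside its range is refused whole. "grip" is the finger opening in mm, from 0 to 87.6, set as the call begins (left out, the last holds). The fingers move at their own pace and stop on an object; "squeeze" is the grip in N (left out, the last holds). Time passes only in rows, so rows that repeat a pose let the fingers close. It gives the time, the measured TCP pose, the force, the opening and the grip force at its end, in the units of the state.
- arm.get_state(): the state, without advancing time (a new reading comes with each control period).
- grab_frame(name): name is "side" or "top"; returns a dict with "img" (480x640x3 uint8, red, green, blue), "vfov" (degrees; the focal length in pixels is half the picture's height over the tangent of half this angle, whatever the lens; pixels are square), "cx", "cy" (the principal point, pixels), "xyz" and "rotation" of the camera in the world. Camera axes: x right, y down, z forward; pixel columns grow to the right and rows downward; lengths in m; the calibration is good to about 2 mm. A picture is of the moment at which its call begins. There is no depth.
- arm.job_done(): hands the job in; it is judged then, once.
The state is a dict: "t": time; "q": joint angles; "qd": joint speeds; "joint_efforts": joint torques, N m; "eef_pos": TCP position; "ee_rot": TCP orientation; "force": force on the tool from outside, world axes, zero at the start; "moment": the same for the moment, N m; "width": finger opening in m; "gripper_force": force on a finger pad.
Only numpy, scipy, OpenCV 4.12 (cv2) and the standard library are available. Lean on these libraries where they do the work, as an engineer would, in place of code of your own. Each camera call takes 0.05 s, during which the arm holds its last target. There are 200 camera calls.

## Working session

There is one attempt and no reset: what is moved stays moved. The work goes in short steps, Python scripts to look and compute and a tool call to move; the robot and the scene stay as the last step left them, time stands still between calls to the robot, and variables do not carry over. Pictures are saved under pics/ and viewed, at most 14 in all, crops included, and the job is handed in when it is done.

Besides the shell and the picture viewer there is one more tool, called after "Call:" by a JSON object that holds its "method" and its "body", one argument or row to a line. jog_arm: Moves the arm, as the interface text tells. Its arguments: {"type":"object","properties":{"deltas":{"type":"array"},"grip":{"type":"number"},"squeeze":{"type":"number"}},"required":["deltas"]}

```bash
ls; mkdir -p pics; python3 - <<'E'
from station import arm, grab_frame
import cv2, json, numpy as np
print(arm.get_state())
for n in("side","top"):
    f=grab_frame(n); cv2.imwrite(f"pics/{n}0.png",f["img"][:,:,::-1])
    d={k:np.array(v).tolist() for k,v in f.items() if k!="img"}; print(n,d)
    json.dump(d,open(n+".json","w"))
E
```

```text
pics
{'t': 0.0, 'q': array([ 1.48508551e+00,  3.59366713e-01,  1.10668540e-02, -3.66213448e-04,
       -1.22410685e+00, -2.88134812e-01]), 'qd': array([-5.97247762e-04,  1.70491295e-04,  7.18962596e-04, -2.08750791e-04,
        1.50422604e-03,  6.10191423e-06]), 'joint_efforts': array([-2.74924656e-03, -5.82707191e+01,  2.93053919e+01,  6.99676126e+00,
        7.12816996e-03, -1.78567143e-04]), 'eef_pos': array([0.24632766, 0.62791959, 0.22563632]), 'ee_rot': array([ 3.13995083e+00, -1.27584461e-04, -3.73970238e-01]), 'force': array([ 0.027851  ,  0.17239508, -1.04155581]), 'moment': array([-0.0138849 , -0.02148519, -0.06338023]), 'gripper_force': 0.0, 'width': 0.08753373310022287}
side {'vfov': 53.55129849756247, 'cx': 317.7146467917728, 'cy': 226.322486846948, 'xyz': [0.33294259033228135, 0.41564317924102356, 0.5633237350982883], 'rotation': [-2.30414996451631, -0.00569185303864983, -2.778403409531796]}
top {'vfov': 46.03316654887848, 'cx': 324.21669937038234, 'cy': 223.36210160074614, 'xyz': [0.4584576274643649, -0.11228416626616282, 1.0074217787915454], 'rotation': [-3.0560349244656435, -0.020839897433196475, -1.5597442084580249]}
```

View pics/top0.png

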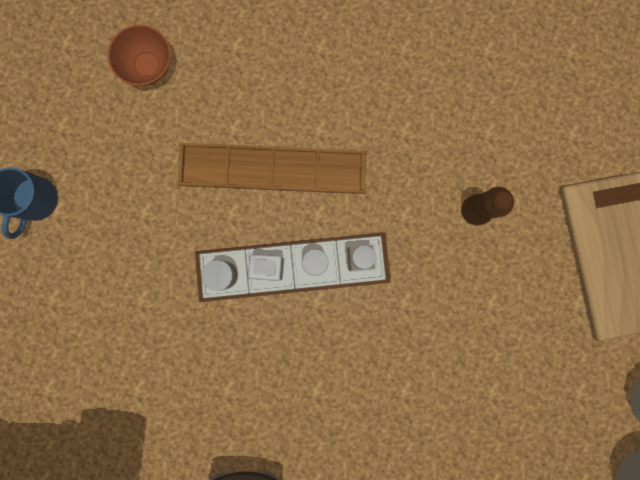

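View pics/side0.png

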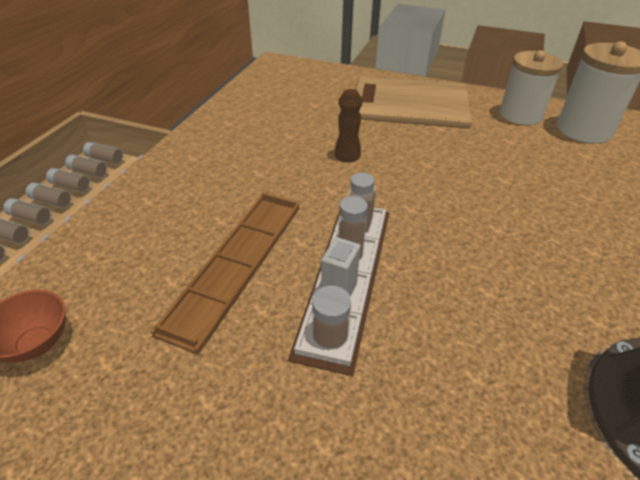

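The top view shows the rack at about (272,168) and the tray row at about (293,267). From the left the row holds the stout jar, tin, tall jar and square jar. The mill is at about (487,205). In the side view all four stand upright. Next I'll enlarge both.

```bash
cat > h.py <<'E'
import json, numpy as np, cv2
from scipy.spatial.transform import Rotation as R
C={n:json.load(open(n+".json")) for n in("side","top")}
def K(c): return 240/np.tan(np.radians(c["vfov"])/2)
def ray(n,u,v):
    c=C[n]; d=np.array([(u-c["cx"])/K(c),(v-c["cy"])/K(c),1]); return np.array(c["xyz"]),R.from_euler("xyz",c["rotation"]).apply(d)
def at(n,u,v,z):
    o,d=ray(n,u,v); return (o+d*(z-o[2])/d[2])[:2]
def proj(n,p):
    c=C[n]; q=R.from_euler("xyz",c["rotation"]).inv().apply(np.array(p)-c["xyz"]); return np.array([c["cx"]+K(c)*q[0]/q[2],c["cy"]+K(c)*q[1]/q[2]])
def crop(src,dst,x0,y0,x1,y1,s):
    im=cv2.imread(src)[y0:y1,x0:x1]; cv2.imwrite(dst,cv2.resize(im,None,fx=s,fy=s,interpolation=cv2.INTER_CUBIC))
E
python3 - <<'E'
from h import *
crop("pics/top0.png","pics/topc.png",190,225,400,310,3.8)
crop("pics/top0.png","pics/topr.png",170,135,380,205,3.8)
crop("pics/side0.png","pics/sidec.png",280,165,400,375,2.8)
for n,p in [("top",(.246,.628,.0)),("side",(0,0,0))]: print(proj(n,p))
E
```

```text
[-120.11965152  391.14093619]
[691.64636808 422.90166141]
```

View pics/topc.png

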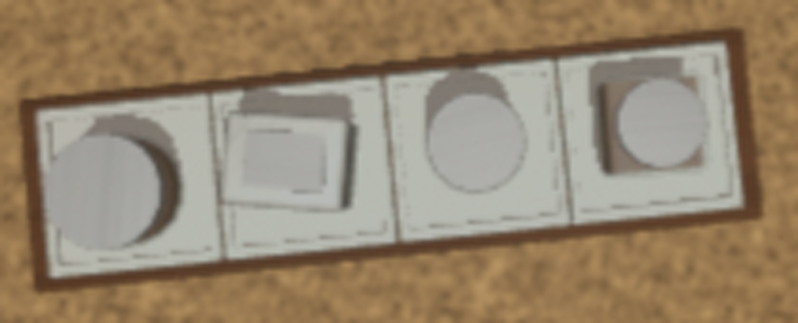

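View pics/topr.png

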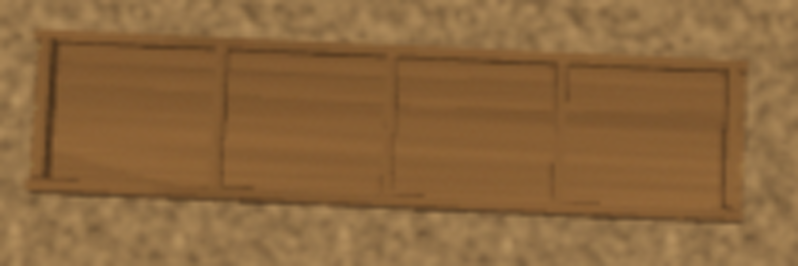

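View pics/sidec.png

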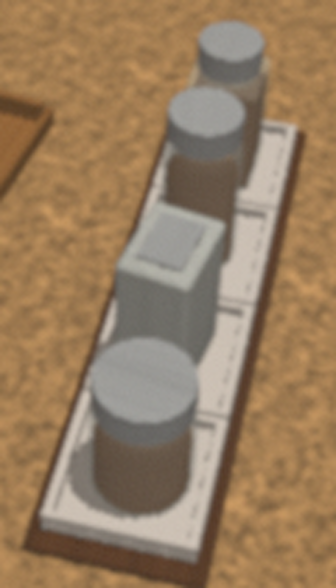

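```bash
python3 - <<'E'
from h import *
f=lambda ox,oy,s: (lambda x,y,z,n="top": at(n,(x+.5)/s-.5+ox,(y+.5)/s-.5+oy,z))
t=f(190,225,3.8); r=f(170,135,3.8); s_=f(280,165,2.8); s=lambda x,y,z:s_(x,y,z,"side")
P=lambda n,*a: print(n,np.round(np.array(a)*1000,1).tolist())
P("stout",t(106,191,.087),s(144,381,.087)); P("tin",t(289,161,.097),s(171,246,.097)); P("tall",t(477,143,.117),s(206,120,.117)); P("sq",t(663,122,.107),s(231,48,.107))
ang=lambda a,b: np.degrees(np.arctan2(b[1]-a[1],b[0]-a[0])).round(1)
c=[t(x,y,.097) for x,y in[(231,112),(355,121),(347,209),(223,202)]]
P("tincorn",*c); print("tin ang y", ang(c[1],c[0]),ang(c[2],c[3]),"x",ang(c[3],c[0]),ang(c[2],c[1]), [np.linalg.norm(c[i]-c[i-1]).round(4) for i in range(4)])
b=[t(x,y,.006) for x,y in[(22,100),(740,28),(762,214),(38,291)]]
P("board",*b,np.mean(b,0)); print(ang(b[1],b[0]),ang(b[2],b[3]),[np.linalg.norm(b[i]-b[i-1]).round(4) for i in range(4)])
q=[r(x,y,.022) for x,y in[(40,32),(747,62),(741,220),(28,192)]]
P("rack",*q,np.mean(q,0)); print(ang(q[1],q[0]),ang(q[2],q[3]),[np.linalg.norm(q[i]-q[i-1]).round(4) for i in range(4)])
d=[t(608,173,.07),t(703,165,.07)]; print("sq ang",ang(d[1],d[0]))
P("mill",at("top",498,201,.15)); P("mug",at("top",15,190,.09))
S=lambda u,v,z:at("side",u,v,z)
P("rack side", *[S(u,v,z) for u,v,z in[(264,196,.022),(299,206,.022),(158,337,.02),(197,349,.02)]])
E
```

```text
stout [[451.8, 41.0], [451.9, 46.8]]
tin [[465.3, -37.3], [465.5, -30.1]]
tall [[473.5, -116.4], [472.6, -105.7]]
sq [[483.3, -194.4], [481.9, -183.9]]
tincorn [[485.7, -12.4], [482.5, -64.8], [445.4, -62.1], [447.8, -9.9]]
tin ang y 86.5 87.4 x -3.8 -4.2 [np.float64(0.038), np.float64(0.0525), np.float64(0.0372), np.float64(0.0522)]
board [[492.8, 94.4], [530.5, -239.5], [443.9, -250.0], [405.0, 84.4], [468.1, -77.7]]
96.4 96.6 [np.float64(0.0884), np.float64(0.3361), np.float64(0.0873), np.float64(0.3366)]
rack [[682.1, 123.7], [673.0, -204.9], [598.7, -202.5], [607.1, 126.8], [640.2, -39.2]]
88.4 88.5 [np.float64(0.0751), np.float64(0.3288), np.float64(0.0744), np.float64(0.3294)]
sq ang 95.4
mill [[570.2, -396.4]]
mug [[585.2, 371.0]]
rack side [[664.5, -189.0], [593.9, -185.7], [666.4, 138.1], [607.2, 135.5]]
```

```bash
cat >> h.py <<'E'
def go(x,y,z,yaw):
    from station import arm
    s=arm.get_state(); r=R.from_euler("xyz",s["ee_rot"]); d=r.inv().apply(np.array([x,y,z])-s["eef_pos"])/.06
    dy=(np.degrees(s["ee_rot"][2])-yaw+180)%360-180
    print("t",round(s["t"],2),"pos",s["eef_pos"].round(4),"rpy",np.degrees(s["ee_rot"]).round(2),"w",round(s["width"],4),"-> delta",d.round(3),(dy/5).round(3))
E
python3 -c "
from h import *
go(.452,.043,.15,-90)"
```

```text
t 0.1 pos [0.2463 0.628  0.2257] rpy [ 1.7991e+02 -1.0000e-02 -2.1420e+01] w 0.0879 -> delta [6.752 7.822 1.274] 13.716
```

Call:
{"method": "jog_arm", "body": {
  "deltas": [
    [[0.4,0.45,0,0.8],[0.85,0.95,0,1.7],[1.3,1.45,0,2.6],[1.75,2.0,0,3.5],[2.2,2.5,0,4.4],[2.6,3.0,0,5.3],[3.0,3.5,0,6.2],[3.4,3.9,0,6.85]]
  ],
  "grip": 87.6
}}

```text
t: 1.1
eef_pos: [0.351, 0.3345, 0.2265]
ee_rot: [3.141, 0.0, -0.974]
force: [0.7, 0.2, -0.2]
width: 0.0876
gripper_force: 0.0
```

```bash
python3 -c "
from h import *
go(.452,.043,.15,-90)"
```

```text
t 1.1 pos [0.351  0.3345 0.2265] rpy [179.99   0.   -55.79] w 0.0876 -> delta [4.964 1.338 1.274] 6.841
```

Call:
{"method": "jog_arm", "body": {
  "deltas": [
    [[0.7,0.2,0,1.0],[1.4,0.4,0,2.0],[2.1,0.6,0,3.0],[2.9,0.8,0,4.0],[3.6,1.0,0.3,5.0],[4.3,1.2,0.7,6.0],[4.75,1.3,1.1,6.6],[4.95,1.34,1.27,6.85]]
  ]
}}

```text
t: 2.1
eef_pos: [0.4515, 0.0438, 0.149]
ee_rot: [3.139, -0.001, -1.572]
force: [-0.2, -0.3, 0.4]
width: 0.0873
gripper_force: 0.0
```

```bash
python3 - <<'E'
from h import *
from station import grab_frame
go(.452,.043,.15,-90)
for n in("top","side"):
    f=grab_frame(n); cv2.imwrite(f"pics/{n}1.png",f["img"][:,:,::-1])
go(.452,.043,.15,-90)
a=cv2.resize(cv2.imread("pics/top1.png")[130:330,150:400],None,fx=1.6,fy=1.6*1.25*1.2,interpolation=2) if 0 else cv2.resize(cv2.imread("pics/top1.png")[180:330,160:300],None,fx=2.8,fy=2.8,interpolation=2)
b=cv2.resize(cv2.imread("pics/side1.png")[170:380,250:400],None,fx=2.0,fy=2.0,interpolation=2)
b=cv2.resize(cv2.imread("pics/side1.png")[170:380,250:390],None,fx=2.8,fy=2.8,interpolation=2)
a=cv2.copyMakeBorder(a,0,b.shape[0]-a.shape[0],0,0,0); cv2.imwrite("pics/c1.png",np.hstack([a,b]))
print(proj("top",[.452,.043,.15]),proj("side",[.452,.043,.15]))
E
```

```text
t 2.1 pos [0.4515 0.0438 0.149 ] rpy [ 1.7988e+02 -5.0000e-02 -9.0080e+01] w 0.0873 -> delta [ 0.013 -0.009 -0.017] -0.016
t 2.2 pos [0.4517 0.0445 0.1494] rpy [ 1.7988e+02 -6.0000e-02 -9.0010e+01] w 0.0877 -> delta [ 0.024 -0.006 -0.011] -0.002
[209.17694999 274.97716502] [333.43590289 264.64512248]
```

View pics/c1.png

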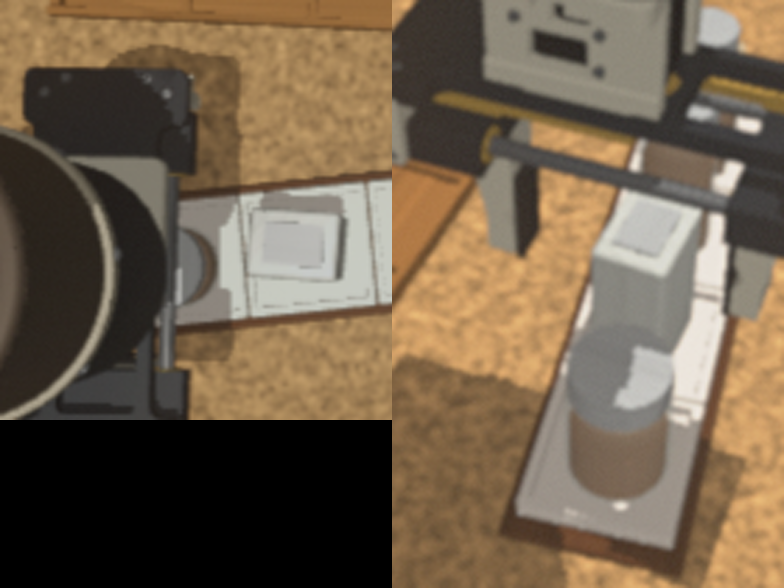

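```bash
python3 - <<'E'
from h import *
for p,o in [((.4955,.054,.1494),(294.6,261.1)),((.3867,.054,.1494),(378.6,283.6)),((.4517+.065,.054,.1494),((487-392)/2.8+250,243/2.8+170)),((.4517-.044,.054,.1494),((727-392)/2.8+250,308/2.8+170))]: print(proj("side",p),o,at("side",*o,.1494))
E
```

```text
[296.19791962 261.7029101 ] (294.6, 261.1) [0.49767794 0.05376911]
[384.20573151 286.60113135] (378.6, 283.6) [0.39387597 0.05193136]
[280.05610771 257.13624271] (283.92857142857144, 256.7857142857143) [0.51256339 0.05176616]
[366.51051635 281.59499187] (369.64285714285717, 280.0) [0.4050112  0.05034667]
```

The crop shows the fingertips straddling the row. Their corners, at about (295,261) and (379,284) px in the side image, match the calibration to within about 3 mm, but the two cameras disagree by 6–10 mm in y. I'll look at the rack from the side and fit both cameras jointly.

```bash
python3 -c "
from h import *
crop('pics/side0.png','pics/sider.png',145,185,310,360,3.4)"
```

```text
(no output)
```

View pics/sider.png

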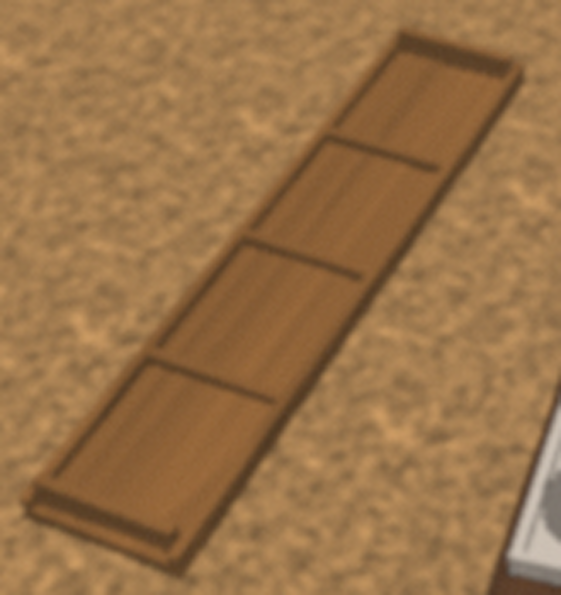

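```bash
cat > fit.py <<'E'
from h import *
from scipy.optimize import least_squares
u=lambda s,ox,oy,x,y:((x+.5)/s-.5+ox,(y+.5)/s-.5+oy)
T=lambda x,y:u(3.8,190,225,x,y); TR=lambda x,y:u(3.8,170,135,x,y); S=lambda x,y:u(2.8,280,165,x,y); SR=lambda x,y:u(3.4,145,185,x,y)
O=[] # cam, px, frame, local point
for (x,y),p in zip([(38,110),(728,42),(743,208),(50,278),(212,95),(222,260),(383,78),(398,242),(556,60),(571,222)],[(38,159),(38,-159),(-38,-159),(-38,159),(38,80),(-38,80),(38,0),(-38,0),(38,-80),(-38,-80)]): O.append(("top",T(x,y),"row",(*p,18)))
for (x,y),p in zip([(42,518),(198,548),(300,130)],[(38,159),(-38,159),(-38,-159)]): O.append(("side",S(x,y),"row",(*p,18)))
for (x,y),p in zip([(40,32),(747,62),(741,220),(28,192)],[(38,167.5),(38,-167.5),(-38,-167.5),(-38,167.5)]): O.append(("top",TR(x,y),"rack",(*p,22)))
for (x,y),p in zip([(224,47),(218,186),(393,55),(386,190),(562,63),(553,200)],[(33,80),(-33,80),(33,0),(-33,0),(33,-80),(-33,-80)]): O.append(("top",TR(x,y),"rack",(*p,14)))
for (x,y),p in zip([(402,35),(522,65),(28,512),(180,573),(328,137),(438,169),(243,239),(361,276),(150,357),(272,401)],[(38,-167.5,22),(-38,-167.5,22),(38,167.5,0),(-38,167.5,0),(33,-80,14),(-33,-80,14),(33,0,14),(-33,0,14),(33,80,14),(-33,80,14)]): O.append(("side",SR(x,y),"rack",p))
L=[("stout",(106,191),(144,381),87),("tin",(289,161),(171,246),97),("tall",(477,143),(206,120),117),("sq",(663,122),(231,48),107)]
G=[((.4955,.054,.1494),(294.6,261.1)),((.3867,.054,.1494),(378.6,283.6)),((.5167,.054,.1494),(283.9,256.8)),((.4077,.054,.1494),(369.6,280))]
import sys
useK=len(sys.argv)>1
def pr(n,P,c):
    C0=C[n]; q=(R.from_rotvec(c[3:6])*R.from_euler("xyz",C0["rotation"])).inv().apply(np.asarray(P)-C0["xyz"]-c[:3]); a=q[:2]/q[2]; a=a*(1+(c[6] if useK else 0)*(a@a))
    return a*K(C0)+[C0["cx"],C0["cy"]]
def res(v,full=False):
    cam={"top":v[:7],"side":v[7:14]}; fr={"row":v[14:17],"rack":v[17:20]}; l=v[20:28].reshape(4,2); r=[]
    for n,px,f,p in O:
        x,y,a=fr[f]; p=np.array(p)/1000; P=(x+np.cos(a)*p[0]-np.sin(a)*p[1],y+np.sin(a)*p[0]+np.cos(a)*p[1],p[2]); r.append((pr(n,P,cam[n])-px))
    for (m,a,b,z),q in zip(L,l): r+=[pr("top",(*q,z/1000),cam["top"])-T(*a),pr("side",(*q,z/1000),cam["side"])-S(*b)]
    for P,px in G: r.append((pr("side",P,cam["side"])-px)*.6)
    r=np.array(r)
    if full: return r
    return np.r_[r.ravel(),(v[:14].reshape(2,7)/[.002,.002,.002,.006,.006,.006,.1]).ravel()]
v0=np.r_[np.zeros(14),.468,-.078,.11,.64,-.039,-.027,.452,.041,.465,-.037,.473,-.116,.483,-.194]
s=least_squares(res,v0,loss="soft_l1"); v=s.x
print("cams",(v[:14]*1000).round(1)); print("row",v[14:17].round(4),"rack",v[17:20].round(4)); print(dict(zip([m[0] for m in L],v[20:].reshape(4,2).round(4).tolist())))
print(np.round(res(v,1),1).tolist())
np.save("v.npy",v)
E
python3 fit.py; python3 fit.py k
```

```text
cams [-0.4  0.4  3.2  5.3 -1.6 -0.4  0.  -1.1  7.3  1.  -6.9 -2.5 -0.7 -0. ]
row [ 0.4683 -0.072   0.1113] rack [ 0.6447 -0.0325 -0.0339]
{'stout': [0.4529, 0.0473], 'tin': [0.4666, -0.0312], 'tall': [0.4745, -0.1103], 'sq': [0.4841, -0.189]}
[[0.4, 0.6], [-0.8, 0.4], [0.0, -0.2], [0.9, -0.1], [-0.3, 0.0], [1.0, 0.0], [0.2, -0.0], [0.4, 0.1], [-0.1, 0.2], [0.4, 0.7], [-0.5, -0.1], [-0.6, 1.8], [-1.6, 0.6], [-1.8, -2.2], [0.8, -1.1], [0.8, -0.4], [-1.5, -1.9], [-0.2, -0.0], [-0.9, -0.1], [0.0, 0.0], [-0.1, 1.0], [0.2, 0.0], [0.9, 0.4], [-1.2, -2.7], [0.6, -1.5], [-1.2, 2.8], [-0.1, 3.1], [-0.0, -0.2], [1.5, 0.4], [0.6, -0.4], [1.6, 0.2], [-0.2, -0.7], [1.7, -0.3], [-0.3, 0.1], [0.0, -0.3], [-0.4, -0.0], [0.1, -0.4], [-0.6, 0.1], [0.1, -1.3], [-0.3, 0.3], [-0.1, -0.7], [1.7, 0.2], [3.6, 1.4], [-1.5, 0.1], [-1.5, 0.6]]
cams [  -0.3    0.5    0.5    6.5   -1.2   -0.7 -165.5   -0.6    3.1   -0.3
   -3.5   -1.5    0.3 -149.4]
row [ 0.4675 -0.0705  0.113 ] rack [ 0.6446 -0.0304 -0.0407]
{'stout': [0.4521, 0.0485], 'tin': [0.466, -0.0302], 'tall': [0.474, -0.1091], 'sq': [0.4835, -0.1875]}
[[1.1, 0.7], [-0.9, 0.4], [-0.1, -0.3], [1.8, -0.4], [-0.3, 0.2], [1.1, 0.1], [-0.0, 0.1], [0.3, 0.2], [-0.2, 0.2], [0.4, 0.8], [-0.5, -0.0], [-0.8, 1.5], [-1.6, 0.4], [-0.2, -2.0], [0.5, -0.7], [0.2, -0.1], [-0.5, -2.3], [-0.0, -0.1], [-1.1, -0.5], [-0.2, -0.1], [-0.6, 0.7], [-0.1, 0.1], [0.3, 0.4], [-1.3, -2.8], [0.5, -1.4], [0.9, 0.5], [0.0, 1.6], [-0.4, -0.2], [1.0, 0.6], [0.2, -0.4], [0.8, 0.6], [-0.2, -1.1], [0.9, -0.2], [0.3, 0.0], [-0.1, 0.3], [-0.2, -0.0], [0.1, -0.2], [-0.6, 0.1], [0.1, -1.4], [-0.4, 0.3], [-0.1, -0.9], [1.4, 0.2], [3.4, 1.3], [-1.9, 0.0], [-1.7, 0.6]]
```

```bash
sed -i 's/.006,.006,.006,.1\]/.002,.002,.002,.5]/' fit.py; python3 fit.py k; sed -i 's/.1494),(/.1494),(/; s/r.append((pr("side",P,cam\["side"\])-px)\*.6)/r.append((pr("side",P,cam["side"])-px)*.3)/' fit.py; python3 fit.py k | head -3
```

```text
cams [-1.000e-01  3.400e+00  1.000e-01  3.000e+00 -2.000e-01 -1.000e-01
 -2.143e+02 -6.000e-01  1.400e+00  2.000e-01 -1.400e+00 -4.000e-01
  0.000e+00 -1.652e+02]
row [ 0.4666 -0.0709  0.1134] rack [ 0.6437 -0.0305 -0.041 ]
{'stout': [0.4512, 0.0482], 'tin': [0.4652, -0.0305], 'tall': [0.4733, -0.1093], 'sq': [0.4828, -0.1877]}
[[1.2, 0.6], [-0.9, 0.4], [-0.2, -0.3], [2.0, -0.5], [-0.4, 0.2], [1.1, -0.0], [-0.1, 0.1], [0.3, 0.2], [-0.2, 0.3], [0.3, 0.8], [-0.4, -0.0], [-0.7, 1.4], [-1.6, 0.1], [0.1, -1.9], [0.3, -0.6], [0.1, -0.0], [-0.3, -2.3], [-0.0, -0.1], [-1.2, -0.5], [-0.3, -0.1], [-0.8, 0.7], [-0.2, 0.1], [0.2, 0.4], [-1.3, -3.1], [0.5, -1.6], [1.2, 0.3], [0.2, 1.5], [-0.5, -0.4], [0.9, 0.5], [0.1, -0.5], [0.7, 0.6], [-0.1, -1.1], [0.8, -0.2], [0.5, -0.1], [-0.0, 0.5], [-0.1, -0.0], [0.1, -0.1], [-0.6, 0.1], [0.1, -1.4], [-0.4, 0.3], [-0.2, -1.0], [0.9, 0.3], [3.0, 1.5], [-2.3, 0.1], [-2.1, 0.7]]
cams [ 1.000e-01  2.200e+00  1.000e-01  2.100e+00 -5.000e-01 -2.000e-01
 -2.159e+02 -4.000e-01  3.000e-01  6.000e-01 -2.300e+00 -3.000e-01
  0.000e+00 -1.535e+02]
```

```bash
python3 -c "
from h import *
go(.4515,.048,.033,-90)"
```

```text
t 2.2 pos [0.4517 0.0445 0.1494] rpy [ 1.7988e+02 -6.0000e-02 -9.0010e+01] w 0.0877 -> delta [-6.100e-02 -1.000e-03  1.939e+00] -0.002
```

Call:
{"method": "jog_arm", "body": {
  "deltas": [
    [[-0.06,0,0.3,0],[-0.06,0,0.7,0],[-0.06,0,1.1,0],[-0.06,0,1.5,0],[-0.06,0,1.75,0],[-0.06,0,1.9,0],[-0.06,0,1.94,0],[-0.06,0,1.94,0]]
  ]
}}

```text
t: 3.2
eef_pos: [0.4524, 0.0495, 0.0344]
ee_rot: [-3.141, 0.0, -1.569]
force: [-1.2, 0.0, 0.8]
width: 0.0875
gripper_force: 0.0
```

Call:
{"method": "jog_arm", "body": {
  "deltas": [
    [[0,0,0,0],[0,0,0,0],[0,0,0,0],[0,0,0,0],[0,0,0,0],[0,0,0,0],[0,0,0,0],[0,0,0,0]]
  ],
  "grip": 40,
  "squeeze": 20
}}

```text
t: 4.2
eef_pos: [0.4522, 0.049, 0.0341]
ee_rot: [-3.141, 0.0, -1.569]
force: [-0.5, -1.1, 2.6]
width: 0.0515
gripper_force: 20.0
```

Call:
{"method": "jog_arm", "body": {
  "deltas": [
    [[0,0,-0.1,0],[0,0,-0.3,0],[0,0,-0.6,0],[0,0,-1.0,0],[0,0,-1.4,0],[0,0,-1.75,0],[0,0,-2.0,0],[0,0,-2.1,0]]
  ]
}}

```text
t: 5.2
eef_pos: [0.4523, 0.0492, 0.1614]
ee_rot: [-3.14, 0.001, -1.569]
force: [0.2, -0.5, -3.1]
width: 0.0514
gripper_force: 20.0
```

```bash
python3 -c "
from h import *
go(.6392,-.151,.10,-92)"
```

```text
t 5.2 pos [0.4523 0.0492 0.1614] rpy [-1.799e+02  6.000e-02 -8.992e+01] w 0.0514 -> delta [ 3.342 -3.109  1.025] 0.417
```

Call:
{"method": "jog_arm", "body": {
  "deltas": [
    [[0.2,-0.2,0,0],[0.7,-0.65,0,0.1],[1.3,-1.2,0,0.2],[1.9,-1.8,0,0.3],[2.5,-2.35,0.2,0.4],[3.0,-2.8,0.5,0.4],[3.28,-3.05,0.8,0.4],[3.34,-3.11,1.0,0.4]]
  ]
}}

```text
t: 6.2
eef_pos: [0.6386, -0.1522, 0.0978]
ee_rot: [3.139, -0.0, -1.606]
force: [-0.5, 0.2, -2.0]
width: 0.0515
gripper_force: 20.0
```

```bash
python3 - <<'E'
from h import *
from station import grab_frame
f=grab_frame("side"); cv2.imwrite("pics/side2.png",f["img"][:,:,::-1]); crop("pics/side2.png","pics/s2.png",200,130,360,290,3.6)
go(.6392,-.151,.05,-92)
E
```

```text
t 6.25 pos [ 0.6378 -0.1518  0.0965] rpy [ 1.7975e+02  1.0000e-02 -9.2010e+01] w 0.0515 -> delta [-0.014 -0.026  0.776] -0.002
```

View pics/s2.png

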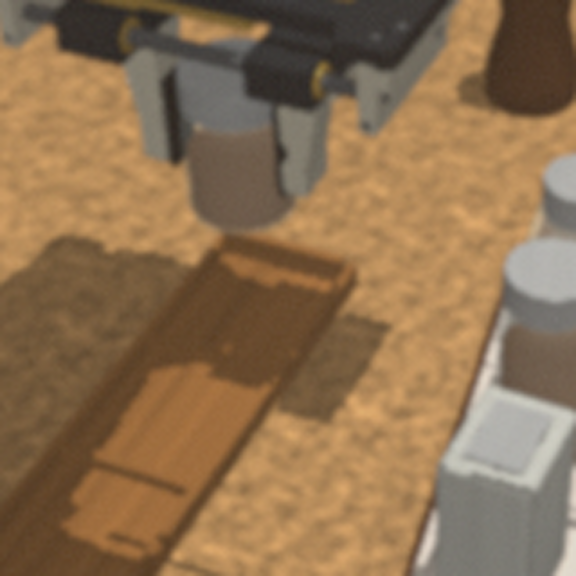

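```bash
cat > pc.py <<'E'
import sys; sys.argv=["fit.py","k"]
import io, contextlib
with contextlib.redirect_stdout(io.StringIO()): exec(open("fit.py").read())
M=lambda n,P: pr(n,P,v[:7] if n=="top" else v[7:14])
def circ(n,c,r,ox,oy,s):
    a=np.linspace(0,6.283,73); q=np.array([M(n,(c[0]+r*np.cos(t),c[1]+r*np.sin(t),c[2])) for t in a]); q=(q-[ox,oy]+.5)*s-.5
    print("x",q[:,0].min().round(1),q[:,0].max().round(1),"y",q[:,1].min().round(1),q[:,1].max().round(1))
E
python3 - <<'E'
from pc import *
print(v[14:20],v[20:])
circ("side",(.638,-.152,.0745),.026,200,130,3.6)
for y in(-.04,-.12): print([((M("side",(.6438+np.sin(.041)*y-0.0*1+dx, -.0305+y+0.041*dx,.008))-[200,130])*3.6).round() for dx in(-.033,.033)])
E
```

```text
[ 0.46703428 -0.07312803  0.11347732  0.64419421 -0.0327545  -0.04073927] [ 0.45165544  0.04604397  0.4656505  -0.03266926  0.47368157 -0.11145437
  0.48318579 -0.18993153]
x 185.0 295.7 y 181.2 248.6
[array([230., 441.]), array([101., 409.])]
[array([307., 335.]), array([184., 307.])]
```

```bash
python3 - <<'E'
from pc import *
circ("side",(.638,-.152,.1315),.025,200,130,3.6)
circ("side",(.638,-.152,.0745+.002),.0235,200,130,3.6)
circ("side",(.638,-.152,.0745+.005),.0235,200,130,3.6)
# resting stout in sidec: foot z .012
circ("side",(.4517,.048,.012+.057),.025,280,165,2.8)
circ("side",(.4517,.048,.012),.026,280,165,2.8)
circ("side",(.4517,.048,.087),.025,280,165,2.8)
E
```

```text
x 176.6 288.1 y 82.5 145.2
x 190.0 290.2 y 180.9 241.7
x 189.5 289.9 y 175.9 236.6
x 87.8 194.9 y 368.4 453.4
x 86.2 190.8 y 438.4 525.0
x 87.6 197.0 y 343.8 429.3
```

```bash
python3 - <<'E'
from pc import *
for x in (.685,.664,.612,.591): print(x,[((M("side",(x,y,.0965))-[200,130])*3.6).round() for y in(-.1423,-.1613)])
E
```

```text
0.685 [array([136., 165.]), array([155., 143.])]
0.664 [array([176., 175.]), array([195., 152.])]
0.612 [array([279., 199.]), array([296., 176.])]
0.591 [array([321., 209.]), array([338., 185.])]
```

```bash
python3 - <<'E'
s=open("fit.py").read()
i=s.index("G=["); j=s.index("\n",i)
s=s[:i]+'''g=lambda x,y:((x+.5)/3.6-.5+200,(y+.5)/3.6-.5+130)
G=[((.4955,.054,.1494),(294.6,261.1)),((.3937,.054,.1494),(378.6,283.6)),((.5097,.054,.1494),(283.9,256.8)),((.4077,.054,.1494),(369.6,280)),((.664,-.1423,.0965),g(178,162)),((.678,-.1423,.0965),g(148,156)),((.612,-.1423,.0965),g(283,190)),((.598,-.1423,.0965),g(308,197))]'''+s[j:]
s=s.replace('-px)*.3)','-px)*1.0)').replace(".002,.002,.002,.002,.002,.002,.5",".002,.002,.002,.004,.004,.004,.5")
open("fit.py","w").write(s)
E
python3 fit.py k
```

```text
cams [-4.000e-01  1.200e+00 -1.000e-01  7.700e+00  8.000e-01 -1.000e-01
 -1.985e+02 -1.000e-01  5.000e-01 -1.400e+00 -1.000e-01  1.700e+00
  7.000e-01 -1.850e+02]
row [ 0.4654 -0.0686  0.1131] rack [ 0.6422 -0.0282 -0.0403]
{'stout': [0.4503, 0.05], 'tin': [0.4642, -0.0284], 'tall': [0.4723, -0.1071], 'sq': [0.4819, -0.1855]}
[[1.2, 0.6], [-0.8, 0.4], [-0.1, -0.2], [2.0, -0.5], [-0.3, 0.2], [1.2, -0.0], [-0.0, 0.1], [0.3, 0.2], [-0.1, 0.3], [0.4, 0.8], [-0.6, 0.4], [-0.7, 1.9], [-1.2, -0.1], [-0.0, -1.7], [0.4, -0.6], [0.1, 0.0], [-0.4, -2.1], [-0.1, 0.1], [-1.1, -0.3], [-0.3, -0.0], [-0.8, 0.8], [-0.2, 0.1], [0.2, 0.5], [-1.4, -3.5], [0.6, -2.0], [1.1, 0.3], [0.1, 1.7], [-0.6, -0.7], [0.9, 0.3], [-0.1, -0.6], [0.6, 0.5], [-0.4, -1.2], [0.7, -0.0], [0.6, -0.2], [-0.0, 0.6], [-0.2, -0.2], [0.2, -0.2], [-0.8, -0.0], [0.2, -1.6], [-0.5, 0.2], [0.0, -1.4], [1.3, -0.8], [-0.9, -0.3], [1.2, 0.4], [-3.6, 0.1], [-0.0, 1.5], [0.9, 1.4], [-0.8, 0.5], [0.1, 0.4]]
```

Call:
{"method": "jog_arm", "body": {
  "deltas": [
    [[-0.06,0,0.1,0],[-0.06,0,0.25,0],[-0.06,0,0.45,0],[-0.06,0,0.65,0],[-0.06,0,0.85,0],[-0.06,0,0.97,0],[-0.06,0,1.02,0],[-0.06,0,1.02,0]]
  ]
}}

```text
t: 7.25
eef_pos: [0.6391, -0.1476, 0.0386]
ee_rot: [3.141, -0.0, -1.604]
force: [0.4, -0.7, -1.8]
width: 0.0518
gripper_force: 20.0
```

```bash
python3 - <<'E'
from h import *
from station import grab_frame
f=grab_frame("side"); cv2.imwrite("pics/side3.png",f["img"][:,:,::-1]); crop("pics/side3.png","pics/s3.png",200,130,360,290,3.6)
go(.6375,-.148,.030,-92)
E
```

```text
t 7.3 pos [ 0.6393 -0.1476  0.039 ] rpy [-179.98   -0.    -91.92] w 0.0517 -> delta [0.008 0.03  0.15 ] 0.016
```

View pics/s3.png

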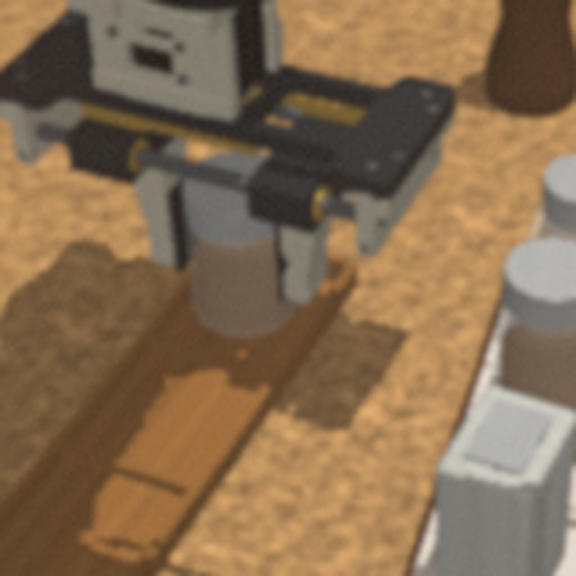

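Call:
{"method": "jog_arm", "body": {
  "deltas": [
    [[0,0.03,0.03,0],[0,0.03,0.06,0],[0,0.03,0.08,0],[0,0.03,0.1,0],[0,0.03,0.11,0],[0,0.03,0.12,0],[0,0.03,0.12,0],[0,0.03,0.12,0]]
  ]
}}

```text
t: 8.3
eef_pos: [0.6373, -0.1474, 0.0316]
ee_rot: [-3.142, -0.0, -1.604]
force: [0.4, -0.7, -2.3]
width: 0.0515
gripper_force: 20.0
```

Call:
{"method": "jog_arm", "body": {
  "deltas": [
    [[0,0,0.01,0],[0,0,0.02,0],[0,0,0.02,0],[0,0,0.02,0]]
  ]
}}

```text
t: 8.8
eef_pos: [0.6373, -0.1474, 0.0304]
ee_rot: [3.142, -0.0, -1.604]
force: [0.0, 0.9, -2.5]
width: 0.0517
gripper_force: 20.0
```

Call:
{"method": "jog_arm", "body": {
  "deltas": [
    [[0,0,0.01,0],[0,0,0.02,0],[0,0,0.02,0],[0,0,0.02,0]]
  ]
}}

```text
t: 9.3
eef_pos: [0.6374, -0.1475, 0.0301]
ee_rot: [-3.141, -0.0, -1.604]
force: [-2.0, 0.5, 5.4]
width: 0.0517
gripper_force: 20.0
```

Call:
{"method": "jog_arm", "body": {
  "deltas": [
    [[0,0,0.01,0],[0,0,0.02,0],[0,0,0.02,0],[0,0,0.02,0]]
  ]
}}

```text
t: 9.8
eef_pos: [0.6374, -0.1475, 0.03]
ee_rot: [-3.141, -0.0, -1.604]
force: [-5.8, 2.4, 15.0]
width: 0.0517
gripper_force: 20.0
```

Call:
{"method": "jog_arm", "body": {
  "deltas": [
    [[0,0,-0.02,0],[0,0,-0.02,0],[0,0,-0.02,0],[0,0,-0.02,0]]
  ]
}}

```text
t: 10.3
eef_pos: [0.6374, -0.1475, 0.0301]
ee_rot: [-3.141, -0.0, -1.604]
force: [-3.4, 1.6, 8.1]
width: 0.0514
gripper_force: 20.0
```

Call:
{"method": "jog_arm", "body": {
  "deltas": [
    [[0,0,0,0],[0,0,0,0],[0,0,0,0],[0,0,0,0],[0,0,0,0],[0,0,0,0]]
  ],
  "grip": 87.6
}}

```text
t: 11.05
eef_pos: [0.6373, -0.1474, 0.0291]
ee_rot: [-3.142, -0.0, -1.604]
force: [0.1, -0.0, 0.0]
width: 0.0875
gripper_force: 0.0
```

Call:
{"method": "jog_arm", "body": {
  "deltas": [
    [[0,0,-0.1,0],[0,0,-0.35,0],[0,0,-0.7,0],[0,0,-1.1,0],[0,0,-1.5,0],[0,0,-1.85,0],[0,0,-2.1,0],[0,0,-2.2,0]]
  ]
}}

```text
t: 12.05
eef_pos: [0.6377, -0.1475, 0.1628]
ee_rot: [-3.14, 0.0, -1.604]
force: [0.2, -0.1, 0.3]
width: 0.0878
gripper_force: 0.0
```

```bash
python3 - <<'E'
from h import *
go(.4645,-.030,.16,-93.5)
E
```

```text
t 12.05 pos [ 0.6377 -0.1475  0.1628] rpy [-1.7989e+02  1.0000e-02 -9.1920e+01] w 0.0878 -> delta [-1.86   2.951  0.04 ] 0.316
```

Call:
{"method": "jog_arm", "body": {
  "deltas": [
    [[-0.15,0.25,0,0],[-0.45,0.7,0,0.1],[-0.8,1.3,0,0.15],[-1.15,1.85,0,0.2],[-1.5,2.35,0,0.3],[-1.75,2.75,0,0.3],[-1.88,2.93,0,0.3],[-1.88,2.95,0,0.3]]
  ]
}}

```text
t: 13.05
eef_pos: [0.464, -0.0284, 0.1613]
ee_rot: [-3.141, 0.0, -1.629]
force: [0.1, -0.5, 0.3]
width: 0.088
gripper_force: 0.0
```

```bash
python3 - <<'E'
from h import *
from station import grab_frame
I=[]
for n in("top","side"):
    f=grab_frame(n); cv2.imwrite(f"pics/{n}4.png",f["img"][:,:,::-1])
a=cv2.resize(cv2.imread("pics/top4.png")[130:250,290:390],None,fx=3.5,fy=3.5,interpolation=2)
b=cv2.resize(cv2.imread("pics/side4.png")[150:270,225:345],None,fx=3.5,fy=3.5,interpolation=2)
cv2.imwrite("pics/c4.png",np.hstack([a,b]))
go(.4645,-.029,.041,-93.5)
from pc import *
fr=v[17:20]
def W(x,y,z): c,s=np.cos(fr[2]),np.sin(fr[2]); return (fr[0]+c*x-s*y,fr[1]+s*x+c*y,z)
print("side bay",[((M("side",W(x,y,.008))-[225,150])*3.5+[350,0]).round().tolist() for x,y in[(33,-82.5),(-33,-82.5),(-33,-157.5),(33,-157.5)] for x,y in[(x/1000,y/1000)]])
print("top bay",[((M("top",W(x/1000,y/1000,.008))-[290,130])*3.5).round().tolist() for x,y in[(33,-82.5),(-33,-82.5),(-33,-157.5),(33,-157.5)]])
c=W(0,-.12,.083); print(c)
circ("top",c,.025,290,130,3.5); circ("side",c,.025,225-100,150,3.5)
E
```

```text
t 13.15 pos [ 0.4647 -0.0288  0.1612] rpy [-1.7999e+02 -1.0000e-02 -9.3400e+01] w 0.0877 -> delta [0.003 0.003 2.004] 0.02
side bay [[408.0, 266.0], [526.0, 302.0], [592.0, 211.0], [479.0, 179.0]]
top bay [[100.0, 77.0], [94.0, 204.0], [240.0, 212.0], [246.0, 85.0]]
(np.float64(0.6373285990459284), np.float64(-0.14808326685510148), 0.083)
x 124.9 230.1 y 66.3 169.7
x 440.8 545.4 y 90.0 153.1
```

View pics/c4.png

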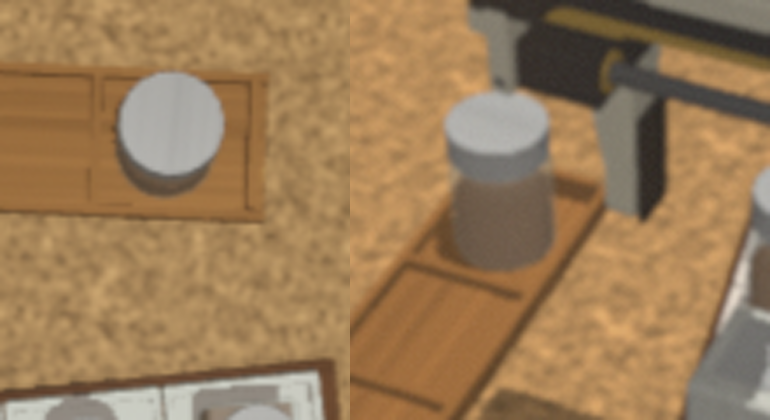

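In both views the stout jar stands upright in the right-end bay. Its lid is at crop (171,124) from the top, about 3 mm off the middle, which is fine. I'll aim 3 mm further to −y for the rest. The tin is next.

Call:
{"method": "jog_arm", "body": {
  "deltas": [
    [[0,0,0.3,0],[0,0,0.7,0],[0,0,1.1,0],[0,0,1.5,0],[0,0,1.8,0],[0,0,1.95,0],[0,0,2.0,0],[0,0,2.0,0]]
  ]
}}

```text
t: 14.15
eef_pos: [0.4645, -0.0288, 0.0414]
ee_rot: [-3.141, -0.0, -1.631]
force: [-0.3, -0.2, 0.6]
width: 0.088
gripper_force: 0.0
```

Call:
{"method": "jog_arm", "body": {
  "deltas": [
    [[0,0,0,0],[0,0,0,0],[0,0,0,0],[0,0,0,0],[0,0,0,0],[0,0,0,0],[0,0,0,0],[0,0,0,0]]
  ],
  "grip": 30,
  "squeeze": 20
}}

```text
t: 15.15
eef_pos: [0.4645, -0.0287, 0.0413]
ee_rot: [-3.141, 0.0, -1.63]
force: [0.4, 0.4, 1.0]
width: 0.0402
gripper_force: 20.0
```

Call:
{"method": "jog_arm", "body": {
  "deltas": [
    [[0,0,-0.1,0],[0,0,-0.3,0],[0,0,-0.6,0],[0,0,-1.0,0],[0,0,-1.4,0],[0,0,-1.75,0],[0,0,-2.0,0],[0,0,-2.1,0]]
  ]
}}

```text
t: 16.15
eef_pos: [0.4644, -0.0287, 0.1686]
ee_rot: [-3.14, 0.001, -1.63]
force: [-0.3, -0.5, -1.4]
width: 0.0402
gripper_force: 20.0
```

```bash
python3 - <<'E'
from h import *
go(.6426,-.071,.10,-92.2)
E
```

```text
t 16.15 pos [ 0.4644 -0.0287  0.1686] rpy [-1.799e+02  5.000e-02 -9.342e+01] w 0.0402 -> delta [ 0.527 -3.005  1.149] -0.244
```

Call:
{"method": "jog_arm", "body": {
  "deltas": [
    [[0.05,-0.2,0,0],[0.15,-0.65,0,-0.1],[0.25,-1.2,0,-0.1],[0.35,-1.8,0,-0.2],[0.45,-2.35,0.1,-0.2],[0.5,-2.8,0.4,-0.25],[0.53,-2.97,0.8,-0.25],[0.53,-3.0,1.1,-0.25]]
  ]
}}

```text
t: 17.15
eef_pos: [0.6418, -0.0719, 0.0983]
ee_rot: [3.139, -0.001, -1.609]
force: [-0.6, 0.1, -2.6]
width: 0.0397
gripper_force: 20.0
```

Call:
{"method": "jog_arm", "body": {
  "deltas": [
    [[0,0,0.1,0],[0,0,0.25,0],[0,0,0.45,0],[0,0,0.65,0],[0,0,0.75,0],[0,0,0.8,0],[0,0,0.8,0],[0,0,0.8,0]]
  ]
}}

```text
t: 18.15
eef_pos: [0.6422, -0.0712, 0.0535]
ee_rot: [-3.141, 0.0, -1.609]
force: [-0.3, 0.6, -1.7]
width: 0.0401
gripper_force: 20.0
```

```bash
python3 - <<'E'
from h import *
go(.6426,-.071,.0373,-92.2)
E
```

```text
t 18.15 pos [ 0.6422 -0.0712  0.0535] rpy [-179.96    0.    -92.16] w 0.0401 -> delta [-0.004 -0.006  0.271] 0.008
```

Call:
{"method": "jog_arm", "body": {
  "deltas": [
    [[0,0,0.06,0],[0,0,0.12,0],[0,0,0.17,0],[0,0,0.21,0],[0,0,0.23,0],[0,0,0.24,0],[0,0,0.24,0],[0,0,0.24,0]]
  ]
}}

```text
t: 19.15
eef_pos: [0.642, -0.0712, 0.0389]
ee_rot: [-3.141, 0.0, -1.609]
force: [0.8, 0.3, -2.4]
width: 0.0399
gripper_force: 20.0
```

Call:
{"method": "jog_arm", "body": {
  "deltas": [
    [[0,0,0.01,0],[0,0,0.02,0],[0,0,0.03,0],[0,0,0.03,0]]
  ]
}}

```text
t: 19.65
eef_pos: [0.6419, -0.0713, 0.0373]
ee_rot: [-3.141, -0.0, -1.609]
force: [-1.9, -0.4, 3.9]
width: 0.0398
gripper_force: 20.0
```

Call:
{"method": "jog_arm", "body": {
  "deltas": [
    [[0,0,0,0],[0,0,0,0],[0,0,0,0],[0,0,0,0],[0,0,0,0],[0,0,0,0]]
  ],
  "grip": 87.6
}}

```text
t: 20.4
eef_pos: [0.6419, -0.0712, 0.037]
ee_rot: [-3.142, -0.0, -1.609]
force: [-0.1, 0.7, -1.0]
width: 0.0865
gripper_force: 0.0
```

Call:
{"method": "jog_arm", "body": {
  "deltas": [
    [[0,0,-0.1,0],[0,0,-0.35,0],[0,0,-0.7,0],[0,0,-1.1,0],[0,0,-1.5,0],[0,0,-1.85,0],[0,0,-2.1,0],[0,0,-2.2,0]]
  ]
}}

```text
t: 21.4
eef_pos: [0.6423, -0.0712, 0.1705]
ee_rot: [-3.14, 0.0, -1.609]
force: [0.3, -0.0, -0.7]
width: 0.0876
gripper_force: 0.0
```

```bash
python3 - <<'E'
from h import *
go(.473,-.108,.17,-90)
E
```

```text
t 21.4 pos [ 0.6423 -0.0712  0.1705] rpy [-1.7989e+02  2.0000e-02 -9.2160e+01] w 0.0876 -> delta [0.719 2.797 0.003] -0.433
```

Call:
{"method": "jog_arm", "body": {
  "deltas": [
    [[0.1,0.3,0,-0.05],[0.2,0.8,0,-0.1],[0.35,1.35,0,-0.2],[0.5,1.85,0,-0.3],[0.6,2.3,0,-0.4],[0.7,2.65,0,-0.45],[0.72,2.78,0,-0.45],[0.72,2.8,0,-0.45]]
  ]
}}

```text
t: 22.4
eef_pos: [0.4725, -0.108, 0.1691]
ee_rot: [-3.141, -0.0, -1.569]
force: [0.2, 0.2, -0.9]
width: 0.0879
gripper_force: 0.0
```

```bash
python3 - <<'E'
from h import *
from station import grab_frame
for n in("top","side"):
    f=grab_frame(n); cv2.imwrite(f"pics/{n}5.png",f["img"][:,:,::-1])
a=cv2.resize(cv2.imread("pics/top5.png")[130:300,250:390],None,fx=2.8,fy=2.8,interpolation=2)
b=cv2.resize(cv2.imread("pics/side5.png")[130:300,225:360],None,fx=2.8,fy=2.8,interpolation=2)
cv2.imwrite("pics/c5.png",np.hstack([a,b]))
go(.473,-.108,.06,-90)
E
```

```text
t 22.5 pos [ 0.473  -0.1079  0.169 ] rpy [-179.99   -0.    -89.91] w 0.088 -> delta [2.000e-03 1.000e-03 1.816e+00] 0.019
```

View pics/c5.png

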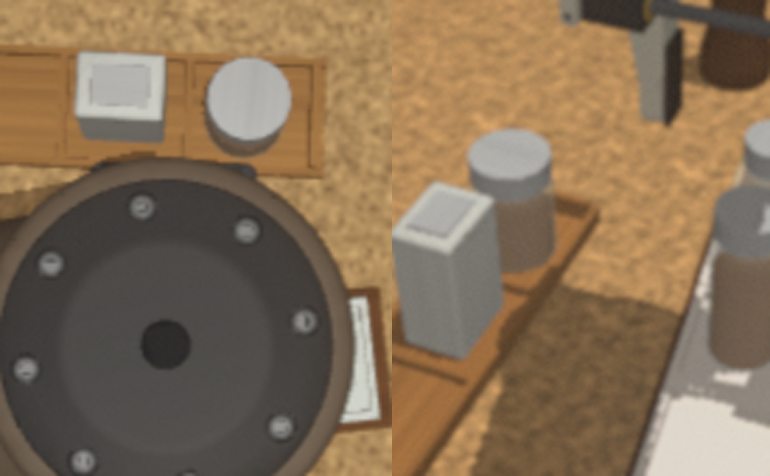

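The tin stands upright in the second bay from the right: its top spans x 77–166 and the separators are at 68 and 184, so it's centred after parallax. Next is the tall jar.

Call:
{"method": "jog_arm", "body": {
  "deltas": [
    [[0,0,0.25,0],[0,0,0.6,0],[0,0,1.0,0],[0,0,1.35,0],[0,0,1.65,0],[0,0,1.77,0],[0,0,1.82,0],[0,0,1.82,0]]
  ]
}}

```text
t: 23.5
eef_pos: [0.4727, -0.108, 0.0599]
ee_rot: [-3.141, -0.0, -1.569]
force: [0.1, -0.2, -0.6]
width: 0.0877
gripper_force: 0.0
```

Call:
{"method": "jog_arm", "body": {
  "deltas": [
    [[0,0,0,0],[0,0,0,0],[0,0,0,0],[0,0,0,0],[0,0,0,0],[0,0,0,0],[0,0,0,0],[0,0,0,0]]
  ],
  "grip": 34,
  "squeeze": 20
}}

```text
t: 24.5
eef_pos: [0.4729, -0.108, 0.0599]
ee_rot: [-3.141, -0.0, -1.569]
force: [0.9, -0.3, 1.0]
width: 0.0436
gripper_force: 19.9
```

Call:
{"method": "jog_arm", "body": {
  "deltas": [
    [[0,0,-0.1,0],[0,0,-0.3,0],[0,0,-0.6,0],[0,0,-1.0,0],[0,0,-1.4,0],[0,0,-1.75,0],[0,0,-2.0,0],[0,0,-2.1,0]]
  ]
}}

```text
t: 25.5
eef_pos: [0.4725, -0.108, 0.1868]
ee_rot: [-3.14, 0.0, -1.569]
force: [-0.5, -0.1, -2.0]
width: 0.0436
gripper_force: 19.9
```

```bash
python3 - <<'E'
from h import *
go(.6458,.009,.12,-92.2)
E
```

```text
t 25.5 pos [ 0.4725 -0.108   0.1868] rpy [-1.7993e+02  2.0000e-02 -8.9920e+01] w 0.0436 -> delta [-1.946 -2.889  1.117] 0.456
```

Call:
{"method": "jog_arm", "body": {
  "deltas": [
    [[-0.15,-0.2,0,0],[-0.45,-0.65,0,0.1],[-0.8,-1.2,0,0.2],[-1.2,-1.8,0,0.3],[-1.55,-2.3,0,0.4],[-1.8,-2.7,0,0.45],[-1.93,-2.85,0.15,0.45],[-1.95,-2.88,0.5,0.45]]
  ]
}}

```text
t: 26.5
eef_pos: [0.6456, 0.01, 0.1544]
ee_rot: [3.141, -0.0, -1.608]
force: [-0.5, 0.3, -2.7]
width: 0.0434
gripper_force: 19.9
```

Call:
{"method": "jog_arm", "body": {
  "deltas": [
    [[0,0,0.25,0],[0,0,0.55,0],[0,0,0.85,0],[0,0,1.1,0],[0,0,1.28,0],[0,0,1.38,0],[0,0,1.4,0],[0,0,1.4,0]]
  ]
}}

```text
t: 27.5
eef_pos: [0.6454, 0.0092, 0.0722]
ee_rot: [-3.141, 0.0, -1.609]
force: [0.2, 0.1, -2.3]
width: 0.0436
gripper_force: 19.9
```

```bash
python3 - <<'E'
from h import *
go(.6458,.009,.056,-92.2)
E
```

```text
t 27.5 pos [0.6454 0.0092 0.0722] rpy [-1.7996e+02  1.0000e-02 -9.2160e+01] w 0.0436 -> delta [ 0.004 -0.007  0.27 ] 0.008
```

Call:
{"method": "jog_arm", "body": {
  "deltas": [
    [[0,0,0.06,0],[0,0,0.12,0],[0,0,0.17,0],[0,0,0.21,0],[0,0,0.23,0],[0,0,0.24,0],[0,0,0.24,0],[0,0,0.24,0]]
  ]
}}

```text
t: 28.5
eef_pos: [0.6451, 0.0092, 0.0574]
ee_rot: [-3.142, 0.0, -1.609]
force: [0.3, 0.7, -2.6]
width: 0.0438
gripper_force: 19.9
```

Call:
{"method": "jog_arm", "body": {
  "deltas": [
    [[0,0,0.01,0],[0,0,0.02,0],[0,0,0.03,0],[0,0,0.03,0]]
  ]
}}

```text
t: 29.0
eef_pos: [0.6452, 0.0092, 0.056]
ee_rot: [-3.141, -0.0, -1.608]
force: [-0.8, -0.1, 2.9]
width: 0.0435
gripper_force: 19.9
```

Call:
{"method": "jog_arm", "body": {
  "deltas": [
    [[0,0,0,0],[0,0,0,0],[0,0,0,0],[0,0,0,0],[0,0,0,0],[0,0,0,0]]
  ],
  "grip": 87.6
}}

```text
t: 29.75
eef_pos: [0.6451, 0.0092, 0.0556]
ee_rot: [-3.142, 0.0, -1.609]
force: [0.3, -1.1, 1.2]
width: 0.0871
gripper_force: 0.0
```

Call:
{"method": "jog_arm", "body": {
  "deltas": [
    [[0,0,-0.1,0],[0,0,-0.35,0],[0,0,-0.7,0],[0,0,-1.1,0],[0,0,-1.5,0],[0,0,-1.8,0],[0,0,-1.95,0],[0,0,-2.0,0]]
  ]
}}

```text
t: 30.75
eef_pos: [0.6451, 0.0092, 0.176]
ee_rot: [-3.141, 0.0, -1.609]
force: [0.2, 0.8, 0.0]
width: 0.0877
gripper_force: 0.0
```

```bash
python3 - <<'E'
from h import *
go(.4825,-.1868,.17,-84)
E
```

```text
t 30.75 pos [0.6451 0.0092 0.176 ] rpy [-1.7998e+02  2.0000e-02 -9.2170e+01] w 0.0877 -> delta [3.367 2.584 0.098] -1.634
```

Call:
{"method": "jog_arm", "body": {
  "deltas": [
    [[0.3,0.2,0,-0.1],[0.85,0.65,0,-0.4],[1.5,1.15,0,-0.7],[2.1,1.6,0,-1.0],[2.7,2.05,0,-1.3],[3.15,2.4,0,-1.5],[3.35,2.57,0,-1.63],[3.37,2.58,0.1,-1.63]]
  ]
}}

```text
t: 31.75
eef_pos: [0.482, -0.1878, 0.1695]
ee_rot: [-3.141, -0.0, -1.468]
force: [-0.1, -0.2, 0.2]
width: 0.0877
gripper_force: 0.0
```

```bash
python3 - <<'E'
from h import *
from station import grab_frame
for n in("top","side"):
    f=grab_frame(n); cv2.imwrite(f"pics/{n}6.png",f["img"][:,:,::-1])
a=cv2.resize(cv2.imread("pics/top6.png")[130:300,170:390],None,fx=2,fy=2,interpolation=2)
b=cv2.resize(cv2.imread("pics/side6.png")[100:360,150:325],None,fx=2,fy=2,interpolation=2)
a=cv2.copyMakeBorder(a,0,b.shape[0]-a.shape[0],0,0,0)
cv2.imwrite("pics/c6.png",np.hstack([a,b]))
go(.4825,-.1868,.047,-84.3)
E
```

```text
t 31.85 pos [ 0.4823 -0.1869  0.1686] rpy [ 1.7993e+02  3.0000e-02 -8.4050e+01] w 0.0878 -> delta [-0.    -0.005  2.027] 0.05
```

View pics/c6.png

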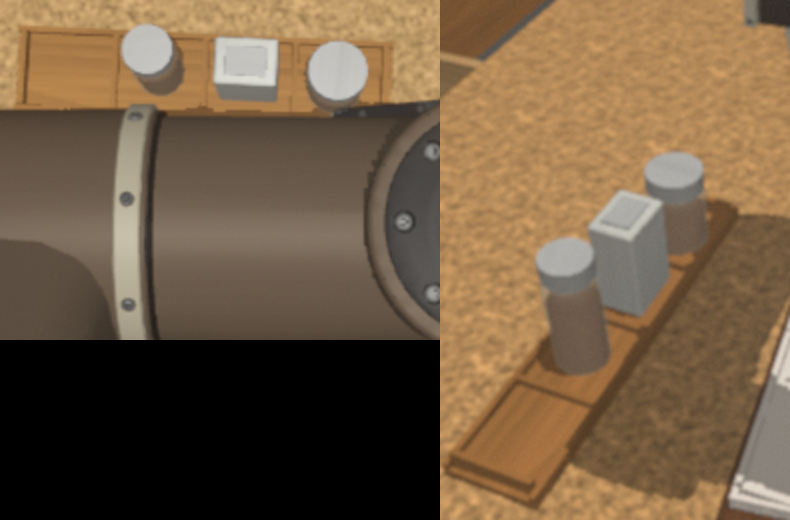

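The tall jar stands upright in the third bay: its foot is near x=160 between separators at 118 and 207. The square jar is next.

Call:
{"method": "jog_arm", "body": {
  "deltas": [
    [[0,0,0.25,0],[0,0,0.6,0],[0,0,1.0,0],[0,0,1.4,0],[0,0,1.75,0],[0,0,1.95,0],[0,0,2.02,0],[0,0,2.02,0]]
  ]
}}

```text
t: 32.85
eef_pos: [0.4829, -0.1869, 0.0484]
ee_rot: [3.141, -0.0, -1.466]
force: [-0.3, 1.3, 1.3]
width: 0.0875
gripper_force: 0.0
```

Call:
{"method": "jog_arm", "body": {
  "deltas": [
    [[0,0,0,0],[0,0,0,0],[0,0,0,0],[0,0,0,0],[0,0,0,0],[0,0,0,0],[0,0,0,0],[0,0,0,0]]
  ],
  "grip": 34,
  "squeeze": 20
}}

```text
t: 33.85
eef_pos: [0.483, -0.187, 0.0485]
ee_rot: [-3.141, -0.0, -1.466]
force: [0.9, 1.3, 1.9]
width: 0.044
gripper_force: 19.9
```

Call:
{"method": "jog_arm", "body": {
  "deltas": [
    [[0,0,-0.1,0],[0,0,-0.3,0],[0,0,-0.6,0],[0,0,-1.0,0],[0,0,-1.4,0],[0,0,-1.75,0],[0,0,-2.05,0],[0,0,-2.2,0]]
  ]
}}

```text
t: 34.85
eef_pos: [0.4829, -0.1871, 0.1819]
ee_rot: [-3.14, -0.0, -1.466]
force: [0.1, 0.1, -2.5]
width: 0.0439
gripper_force: 19.9
```

```bash
python3 - <<'E'
from h import *
go(.649,.089,.12,-92.2)
E
```

```text
t 34.85 pos [ 0.4829 -0.1871  0.1819] rpy [-1.799e+02 -1.000e-02 -8.402e+01] w 0.0439 -> delta [-4.288 -3.23   1.037] 1.636
```

Call:
{"method": "jog_arm", "body": {
  "deltas": [
    [[-0.25,-0.2,0,0.05],[-0.7,-0.55,0,0.25],[-1.25,-0.95,0,0.5],[-1.85,-1.4,0,0.75],[-2.45,-1.85,0,1.0],[-3.05,-2.3,0,1.2],[-3.55,-2.7,0,1.4],[-3.95,-3.0,0,1.55]]
  ]
}}

```text
t: 35.85
eef_pos: [0.6374, 0.0699, 0.179]
ee_rot: [3.14, -0.001, -1.601]
force: [-0.9, -0.7, -2.2]
width: 0.0442
gripper_force: 19.9
```

```bash
python3 - <<'E'
from h import *
go(.649,.089,.10,-92.2)
E
```

```text
t 35.85 pos [0.6374 0.0699 0.179 ] rpy [ 1.799e+02 -3.000e-02 -9.175e+01] w 0.0442 -> delta [-0.325 -0.186  1.317] 0.091
```

Call:
{"method": "jog_arm", "body": {
  "deltas": [
    [[-0.15,-0.08,0,0.05],[-0.28,-0.16,0,0.08],[-0.33,-0.19,0.2,0.08],[-0.33,-0.19,0.5,0.08],[-0.33,-0.19,0.85,0.08],[-0.33,-0.19,1.2,0.08],[-0.33,-0.19,1.5,0.08],[-0.33,-0.19,1.6,0.08]]
  ]
}}

```text
t: 36.85
eef_pos: [0.648, 0.0861, 0.0824]
ee_rot: [3.139, -0.001, -1.609]
force: [-0.7, -0.1, -2.0]
width: 0.0441
gripper_force: 19.9
```

```bash
python3 - <<'E'
from h import *
go(.649,.089,.0445,-92.2)
E
```

```text
t 36.85 pos [0.648  0.0861 0.0824] rpy [ 1.7986e+02 -6.0000e-02 -9.2200e+01] w 0.0441 -> delta [-0.049 -0.017  0.632] -0.001
```

Call:
{"method": "jog_arm", "body": {
  "deltas": [
    [[-0.03,0,0.12,0],[-0.03,0,0.25,0],[-0.03,0,0.37,0],[-0.03,0,0.47,0],[-0.03,0,0.54,0],[-0.03,0,0.57,0],[-0.03,0,0.58,0],[-0.03,0,0.58,0]]
  ]
}}

```text
t: 37.85
eef_pos: [0.6492, 0.0887, 0.0498]
ee_rot: [-3.141, 0.0, -1.609]
force: [0.1, 0.8, -2.6]
width: 0.0439
gripper_force: 19.9
```

```bash
python3 - <<'E'
from h import *
go(.649,.089,.0445,-92.2)
E
```

```text
t 37.85 pos [0.6492 0.0887 0.0498] rpy [-1.7998e+02  1.0000e-02 -9.2170e+01] w 0.0439 -> delta [-0.004  0.004  0.088] 0.007
```

Call:
{"method": "jog_arm", "body": {
  "deltas": [
    [[0,0,0.02,0],[0,0,0.04,0],[0,0,0.05,0],[0,0,0.06,0],[0,0,0.06,0],[0,0,0.06,0]]
  ]
}}

```text
t: 38.6
eef_pos: [0.6491, 0.0887, 0.046]
ee_rot: [-3.142, -0.0, -1.609]
force: [0.1, 0.3, -1.4]
width: 0.0435
gripper_force: 19.9
```

Call:
{"method": "jog_arm", "body": {
  "deltas": [
    [[0,0,0.01,0],[0,0,0.02,0],[0,0,0.03,0],[0,0,0.03,0]]
  ]
}}

```text
t: 39.1
eef_pos: [0.6491, 0.0887, 0.0445]
ee_rot: [-3.141, 0.0, -1.608]
force: [-2.2, -0.1, 2.3]
width: 0.0439
gripper_force: 19.9
```

Contact made. I'll release, retreat and look.

Call:
{"method": "jog_arm", "body": {
  "deltas": [
    [[0,0,0,0],[0,0,0,0],[0,0,0,0],[0,0,0,0],[0,0,0,0],[0,0,0,0]]
  ],
  "grip": 87.6
}}

```text
t: 39.85
eef_pos: [0.6491, 0.0887, 0.0442]
ee_rot: [3.142, -0.0, -1.609]
force: [-0.5, 0.5, -0.0]
width: 0.0873
gripper_force: 0.0
```

Call:
{"method": "jog_arm", "body": {
  "deltas": [
    [[0,0,-0.1,0],[0,0,-0.35,0],[0,0,-0.7,0],[0,0,-1.1,0],[0,0,-1.5,0],[0,0,-1.9,0],[0,0,-2.3,0],[0,0,-2.5,0]]
  ]
}}

```text
t: 40.85
eef_pos: [0.6498, 0.0889, 0.1969]
ee_rot: [-3.139, 0.001, -1.608]
force: [0.3, 0.1, -0.4]
width: 0.0874
gripper_force: 0.0
```

Call:
{"method": "jog_arm", "body": {
  "deltas": [
    [[0,0.2,0,0],[0,0.6,0,0],[-0.2,1.1,0,0],[-0.6,1.6,0,0],[-1.1,2.0,0,0],[-1.6,2.3,0,0],[-2.0,2.5,0,0],[-2.3,2.6,0,0]]
  ]
}}

```text
t: 41.85
eef_pos: [0.4969, 0.233, 0.1934]
ee_rot: [3.141, -0.001, -1.608]
force: [0.3, -0.0, -0.5]
width: 0.0878
gripper_force: 0.0
```

```bash
python3 - <<'E'
from h import *
from station import grab_frame
for n in("top","side"):
    f=grab_frame(n); cv2.imwrite(f"pics/{n}7.png",f["img"][:,:,::-1])
a=cv2.resize(cv2.imread("pics/top7.png")[130:330,170:390],None,fx=2,fy=2,interpolation=2)
b=cv2.resize(cv2.imread("pics/side7.png")[80:360,150:325],None,fx=2,fy=2,interpolation=2)
a=cv2.copyMakeBorder(a,0,b.shape[0]-a.shape[0],0,0,0)
cv2.imwrite("pics/c7.png",np.hstack([a,b]))
go(.5,.2,.19,-92)
E
```

```text
t 41.95 pos [0.4976 0.2336 0.1936] rpy [ 1.7996e+02 -2.0000e-02 -9.2070e+01] w 0.0874 -> delta [ 0.558 -0.06   0.06 ] -0.014
```

View pics/c7.png

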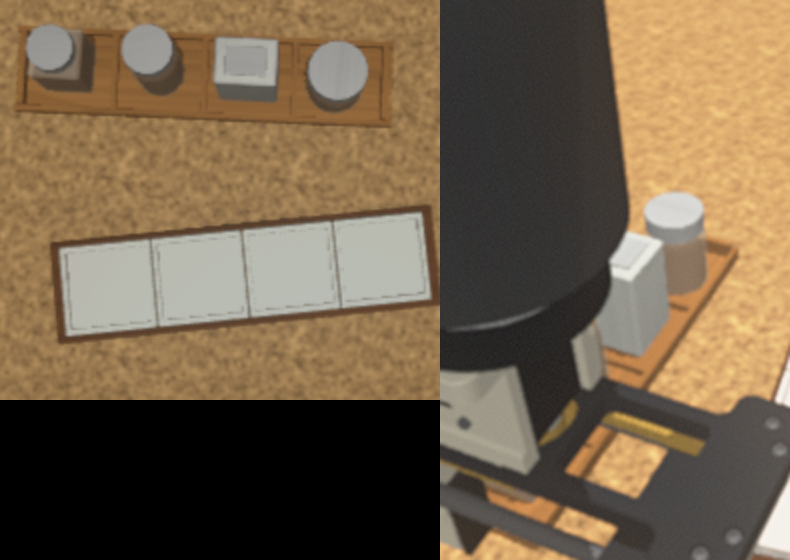

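All four stand upright in the bays in reverse order. I'll move the arm out of the side view and check the square jar's centring with the last picture.

Call:
{"method": "jog_arm", "body": {
  "deltas": [
    [[-0.3,0.2,0,0],[-0.9,0.6,0,0],[-1.6,1.1,0,0],[-2.4,1.6,0,0],[-3.2,2.1,0,0],[-4.0,2.6,0,0],[-4.7,3.1,0,0],[-5.3,3.5,0,0]]
  ]
}}

```text
t: 42.95
eef_pos: [0.2998, 0.5591, 0.1935]
ee_rot: [3.141, -0.001, -1.609]
force: [0.9, -0.0, -0.6]
width: 0.0876
gripper_force: 0.0
```

```bash
python3 - <<'E'
from h import *
from station import grab_frame
for n in("top","side"):
    f=grab_frame(n); cv2.imwrite(f"pics/{n}8.png",f["img"][:,:,::-1])
a=cv2.resize(cv2.imread("pics/top8.png")[135:205,172:272],None,fx=4,fy=4,interpolation=2)
b=cv2.resize(cv2.imread("pics/side8.png")[80:360,145:355],None,fx=1.9,fy=1.9,interpolation=2)
a=cv2.copyMakeBorder(a,0,b.shape[0]-a.shape[0],0,0,0)
cv2.imwrite("pics/c8.png",np.hstack([a,b]))
go(.5,.2,.19,-92)
from pc import *
fr=v[17:20]
def W(x,y,z): c,s=np.cos(fr[2]),np.sin(fr[2]); return np.array((fr[0]+c*x/1000-s*y/1000,fr[1]+s*x/1000+c*y/1000,z))
for n,o,s in(("top",(172,135),4),("side",(145,80),1.9)):
    off=[0,0] if n=="top" else [400,0]
    Q=lambda P:((M(n,P)-o)*s+off).round().tolist()
    print(n,"bay floor",[Q(W(x,y,.008)) for x in(33,-33) for y in(157.5,82.5)],"lid at bay centre",Q(W(0,120,.103)),"foot corners at centre",[Q(W(x,120+y,.008)) for x in(22,-22) for y in(22,-22)],"tall lid",Q(W(0,40,.113)),"tin",Q(W(0,-40,.093)),"stout",Q(W(0,-120,.083)))
E
```

```text
t 43.05 pos [0.299  0.5607 0.1929] rpy [ 1.7999e+02 -5.0000e-02 -9.2030e+01] w 0.0873 -> delta [ 5.889 -3.56   0.053] -0.005
top bay floor [[60.0, 44.0], [223.0, 51.0], [48.0, 187.0], [212.0, 195.0]] lid at bay centre [91.0, 76.0] foot corners at centre [[92.0, 69.0], [187.0, 73.0], [84.0, 165.0], [180.0, 169.0]] tall lid [280.0, 79.0] tin [480.0, 98.0] stout [673.0, 113.0]
side bay floor [[428.0, 472.0], [482.0, 403.0], [500.0, 503.0], [552.0, 430.0]] lid at bay centre [466.0, 367.0] foot corners at centre [[451.0, 462.0], [483.0, 421.0], [499.0, 482.0], [530.0, 440.0]] tall lid [526.0, 285.0] tin [582.0, 243.0] stout [629.0, 198.0]
```

View pics/c8.png

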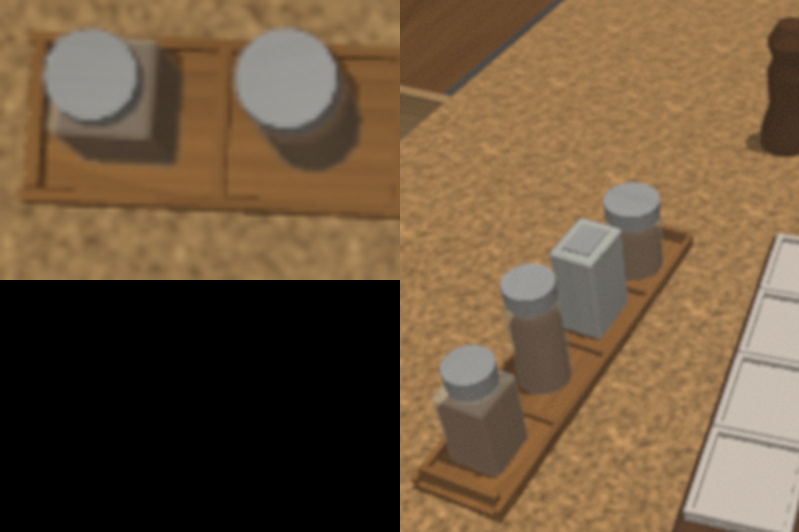

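Everything is upright: the square lid is at (91,76) against a predicted (91,76), the tall lid is about 2 mm off, and the mill still stands. Handing in.

```bash
python3 -c "
from station import arm
print(arm.job_done())"
```

```text
the job is handed in; nothing more can be done
None
```

I handed the job in at about 43 s with the order reversed: from the left, the rack now holds the square jar, tall jar, tin and stout jar. All four stand upright within a few mm of their bay centres in the last pictures, and the pepper mill is still standing.

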